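Put the glue away in the fridge door

TASK

Put the glue bottle away: swing the little fridge's door wide open, about square to the front, lift the glue bottle (the one with the broad ribbed cap) out of the crate, stand it in the free end of the upper door rack beside the jar and let go of it, then shut the door fully. Keep the bottle and the jar upright, and leave the other things standing in the crate and the block plane on the bench where it lies.

Things in the scene. Friction and masses are not known exactly. Their poses are not given: they have to be found in the camera images.
- fridge_door (a joint): hinge angle of the fridge door, rad: 0 is shut, starts at 0 to 0.05, pi/2 is square to the front, stop at 1.9. Vertical hinge at the right-hand edge seen from the front; growing values turn the door counter-clockwise seen from above, its free edge coming towards the robot. No spring or latch: light friction (about 0.6 N at the handle), it stays where it is left
- fridge: small cream refrigerator, fixed. Case 180 deep x 250 wide x 270 mm high, origin under the centre of the case, front at local x = -90 mm, y along its width, z up; these axes are those of door_hinge when the door is shut. The door (250 wide, 12 to 270 mm above the bench) covers the front. The cavity's roof is 245 mm above the bench
- door_hinge (a point): point on the door's hinge axis, 12 mm above the bench (door's lower edge), at the right front edge of the case. Axes turn with the door: y along the door from hinge to free edge, x from its outer to its inner face, z up. The panel takes up local x -37 to -2 mm, y 0 to 250 mm; the inner liner reaches x = 8 mm
- door_handle (a point): point to take on the handle: a vertical steel D-handle, round bar 12 mm thick, 112 mm long, centre line 40 mm clear of the door's outer face; from above, fingers closing along the door's width pass either side of it. The point is on the centre line, 21 mm below the top, 232 mm above the bench, at local (-77, 225, 220) mm from door_hinge. Axes as door_hinge
- rack_spot (a point): where the bottle's underside goes: free end of the upper rack inside the door, on its floor (105 mm above the bench), local (45.5, 147, 93) mm from door_hinge, same axes. Rack inside 75 mm deep (x -37.5 to 37.5 mm of this point), 155 long (y -108 to 47), open above; end cheeks and a two-bar steel rail stand 38 mm above its floor. The door's top edge is 165 mm above the rack's floor
- rack_jar: glass jar with steel lid, 57 mm diameter, 76 mm high, standing in the hinge end of the same rack, about 77 mm from rack_spot. Loose; rides with the door. Origin at the centre of its underside, z up
- crate: slatted wooden crate 310 x 230 x 70 mm high, walls and floor 8 mm, fixed; origin under its centre, long side along local x
- glue_bottle: round plastic bottle, 130 mm high, body 58 mm diameter up to 78 mm, sloping shoulder, then a broad ribbed cap 40 mm diameter from 92 mm to the top: grip it there from above, so that the gripper clears the door's top at the rack. 0.2 to 0.4 kg. Stands in one of four places in the crate, on its floor 8 mm above the bench. Origin: centre of its underside, z up
- spirit_bottle: glass bottle, 54 mm diameter, 160 mm high, with narrow neck and small cap, standing in the crate; origin at the centre of its underside, z up
- filler_jar: squat jar, 62 mm diameter, 75 mm high, standing in the crate; origin at the centre of its underside, z up
- wax_tin: flat round metal tin, 74 mm diameter, 42 mm high, in the crate; origin at the centre of its underside, z up
- block_plane: small metal block plane, 160 x 50 x 45 mm, on the bench at the back, between the crate and the fridge; origin under its centre
Things that resemble listed ones, but are neither listed nor needed, are in the scene too. Leave any blue or purple look-alike of the glue_bottle alone.

How it is judged:
On the way, in this order (a step that is already met when the one before it is completed fails the run):
1. the fridge door stands wide open (at least 1.25 rad) (value of joint fridge_door above 1.25 rad), for 0.2 s.
2. the glue bottle stands in the free end of the rack of the open door, let go (x of glue_bottle in the frame of rack_spot between -0.02 and 0.02 m and y of glue_bottle in the frame of rack_spot between -0.04 and 0.04 m and z of glue_bottle in the frame of rack_spot between -0.012 and 0.012 m and angle between glue_bottle's own z axis and vertical below 0.15 rad and value of joint fridge_door above 0.6 rad and contact force between glue_bottle and the fingers below 0.2 N and linear speed of glue_bottle below 0.05 m/s), for 0.2 s.
At the end, for the whole second after the job is handed in: the door is shut (within 0.035 rad) and still; inside it the glue bottle stands upright (within 0.15 rad) on the rack's floor (within 12 mm) in its free end (within 40 mm of rack_spot along the rack and 20 mm across), and the jar still stands upright beside it in the same rack (value of joint fridge_door below 0.035 rad and velocity of joint fridge_door below 0.02 rad/s and x of glue_bottle in the frame of rack_spot between -0.02 and 0.02 m and y of glue_bottle in the frame of rack_spot between -0.04 and 0.04 m and z of glue_bottle in the frame of rack_spot between -0.012 and 0.012 m and angle between each of glue_bottle, rack_jar's own z axis and vertical below 0.15 rad and linear speed of glue_bottle below 0.03 m/s and z of rack_jar in the frame of rack_spot between -0.012 and 0.012 m and y of rack_jar in the frame of rack_spot between -0.12 and -0.03 m); the robot touches nothing.
It fails at once if the glue bottle or the rack's jar is tipped (more than 0.6 rad) (angle between any of glue_bottle, rack_jar's own z axis and vertical above 0.6 rad).
It fails at once if something in the crate is knocked over (more than 0.6 rad) or taken out (moved more than 80 mm) (angle between any of spirit_bottle, filler_jar, wax_tin's own z axis and vertical above 0.6 rad or distance of any of spirit_bottle, filler_jar, wax_tin from where it was at the start of the episode above 0.08 m).
It fails at once if the block plane on the bench is moved more than 40 mm (distance of block_plane from where it was at the start of the episode above 0.04 m).
It also fails if it takes over 69 s, if anything falls off the work surface, if the arm or the gripper's body presses on something with over 40 N, if the wrist force passes 120 N, or if a joint passes its speed limit or range.

ROBOT

A 7-joint arm with a two-finger parallel gripper is mounted at the origin on the work surface. World frame = base frame: x ahead of the robot, y to its left, z up, the work surface at z = 0. Lengths are in m, angles in rad, forces in N, time in s.
With the tool pointing down it reaches from about 0.35 to 0.9 m from the base axis. Payload 8.1 kg.
Tool frame: the origin (TCP) lies at the very end of the fingers, on their centre line; the grasp point (between the pads) lies 19 mm behind it; z points along the fingers, y is the direction in which the jaws open and shut (so a half turn about z gives the same grasp; the last joint's range is limited). The gripper opens to 92 mm and grips with 3 to 60 N. Pads are 19 mm wide; open, the fingers measure 130 mm over their backs; the gripper's body (75 mm by 190 mm) begins 47 mm behind the grasp point.
Start: joints at [1.221, 0.434, 0.025, 1.573, -0.012, 1.134, -0.075], TCP at [0.153, -0.606, 0.227] pointing down, gripper open.
Joint ranges: [-2.62, 2.62], [-0.44, 2.09], [-1.27, 1.32], [0.08, 2.57], [-1.32, 4.46], [0.12, 2], [-2.74, 2.74]. Speed limits (rad/s): [2.22, 2.22, 3.01, 3.01, 3.14, 3.14, 3.14].

INTERFACE

Orientations are given as a unit quaternion [w, x, y, z].
In Python, from station import r, cams gives the robot as it stands.
- The arm moves only by the tool step_arm, never from a script. Its argument "targets" is text: rows parted by semicolons, each of 5 numbers parted by spaces: the opening, from -1 (shut) to 1 (fully open), then the shift along the tool's x, y, z in cm, then the turn about the tool's z in rad. A call has 1 to 10 rows; each row is the pose to reach, as a shift and turn from the pose commanded when the call began, along the tool's axes at that moment; what a row does not reach only later rows make up. A row lasts 1/12 s, in which the tool goes at most 41.7 mm and 7.16 degrees, less where a joint would pass 70% of its speed; a pose out of reach is approached as far as the arm can. A call with a gripper value outside its range is refused whole. The fingers move at their own pace and stop on an object; the grip force is fixed at half the most. Time passes only in rows, so rows that repeat a pose let the fingers close. It gives the time, the measured TCP pose, the force and the opening at its end, in the units of the state.
- r.read_state(): the state, without advancing time (a new reading comes with each control period).
- cams.capture(name): name is "side" or "top" or "wrist"; returns the picture (400x640x3 uint8, red, green, blue); there is no depth.
- cams.camera_info(name): a dict with "intrinsics" (3x3 intrinsics, pixels), "extrinsics" (4x4, takes a point from world to camera coordinates); the wrist camera has in their place "T_tool_cam" (4x4, takes a point from camera to tool coordinates, whose origin is the TCP and whose axes are the flange's). Camera axes: x right, y up, looking along -z (the intrinsics and any distortion apply to the point x, -y, -z); pixel columns grow to the right and rows downward; lengths in m; the calibration is good to about 2 mm. A picture is of the moment at which its call begins: read the wrist's pose just before it. camera_info takes no time and is no camera call.
- r.job_done(): hands the job in, once; it reports no verdict.
The state is a dict: "time": time; "joint_pos": joint angles; "dq": joint speeds; "joint_torque": joint torques, N m; "tool_pos": TCP position; "tcp_rot": TCP orientation; "force": force on the tool from outside, world axes, zero at the start; "torque": the same for the moment, N m; "gripper_width": opening from 0.0 (shut) to 1.0 (fully open).
Only numpy, scipy, OpenCV 4.12 (cv2) and the standard library are available. Lean on these libraries where they do the work, as an engineer would, in place of code of your own. Each camera call takes 0.05 s, during which the arm holds its last target.

## Working session

There is one attempt and no reset: what is moved stays moved. The work goes in short steps, Python scripts to look and compute and a tool call to move; the robot and the scene stay as the last step left them, time stands still between calls to the robot, and variables do not carry over. Pictures are saved under pics/ and viewed, and the job is handed in when it is done.

Besides the shell and the picture viewer there is one more tool, called as name(argument=value, ...) on one line, values as JSON. step_arm: Moves the arm, as the interface text tells. Its arguments: {"type":"object","properties":{"targets":{"type":"string"}},"required":["targets"]}

```bash
ls; mkdir -p pics; python3 - <<'E'
from station import r,cams
import cv2,numpy as np
np.set_printoptions(precision=4,suppress=True)
print(r.read_state())
for n in("side","top","wrist"):
    im=cams.capture(n); cv2.imwrite(f"pics/{n}0.png",im[:,:,::-1]); print(n,cams.camera_info(n))
E
```

```text
pics
{'time': 0.0, 'joint_pos': array([ 1.2214,  0.4352,  0.025 ,  1.5741, -0.0116,  1.134 , -0.0751]), 'dq': array([ 0.001 , -0.0011, -0.    , -0.0002, -0.0003, -0.0007, -0.0018]), 'joint_torque': array([ -0.0009, -66.786 ,   0.9844, -31.4469,  -0.0606,   0.0426,
         0.0001]), 'tool_pos': array([ 0.1525, -0.6056,  0.2259]), 'tcp_rot': array([-0.0008,  0.9924,  0.123 , -0.0002]), 'force': array([0.4631, 0.2877, 0.5254]), 'torque': array([-0.0174,  0.033 , -0.0875]), 'gripper_width': 0.9979771985759921}
side {'intrinsics': array([[372.7085,   0.    , 319.9177],
       [  0.    , 372.7085, 196.4435],
       [  0.    ,   0.    ,   1.    ]]), 'extrinsics': array([[ 0.3587, -0.9334,  0.0075, -0.0884],
       [ 0.8836,  0.3422,  0.3196, -0.5334],
       [-0.3008, -0.108 ,  0.9475, -1.1054],
       [ 0.    ,  0.    ,  0.    ,  1.    ]])}
top {'intrinsics': array([[369.6079,   0.    , 314.7982],
       [  0.    , 369.6079, 192.6153],
       [  0.    ,   0.    ,   1.    ]]), 'extrinsics': array([[ 0.1027, -0.9947,  0.002 ,  0.0451],
       [ 0.9706,  0.1007,  0.2187, -0.5653],
       [-0.2178, -0.0205,  0.9758, -0.9257],
       [ 0.    ,  0.    ,  0.    ,  1.    ]])}
wrist {'intrinsics': array([[340.151 ,   0.    , 318.4533],
       [  0.    , 340.151 , 205.5036],
       [  0.    ,   0.    ,   1.    ]]), 'T_tool_cam': array([[-0.0005,  0.9538,  0.3005,  0.0817],
       [ 1.    ,  0.0007, -0.0005,  0.0007],
       [-0.0007,  0.3005, -0.9538, -0.1579],
       [ 0.    ,  0.    ,  0.    ,  1.    ]])}
```

View pics/side0.png

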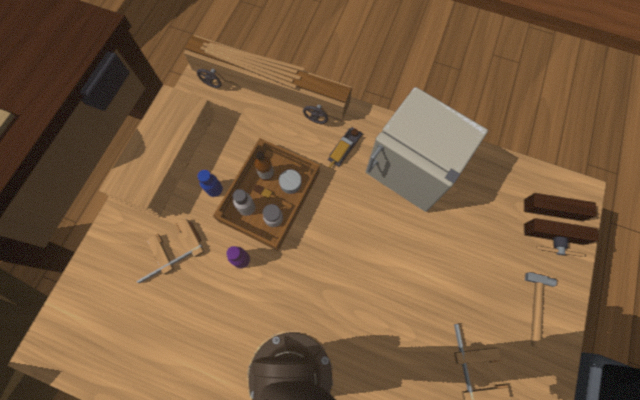

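View pics/top0.png

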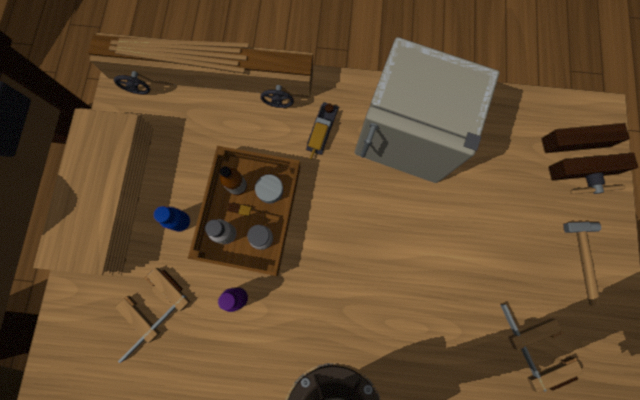

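View pics/wrist0.png

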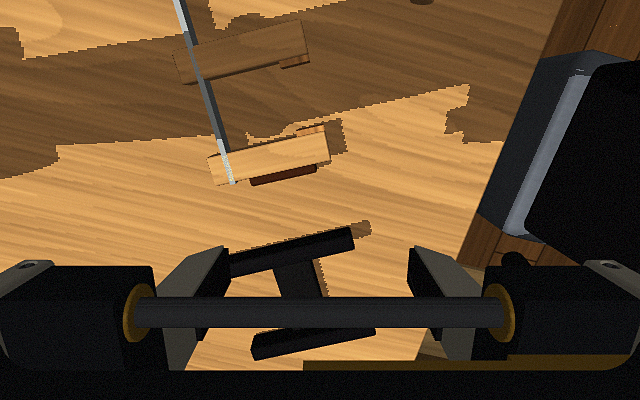

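```bash
python3 - <<'E'
import cv2,numpy as np
a=cv2.imread("pics/top0.png");b=cv2.imread("pics/side0.png")
A=cv2.resize(a[140:280,150:310],None,fx=5,fy=5,interpolation=cv2.INTER_CUBIC)[:600]
B=cv2.resize(a[30:190,300:510],None,fx=3.7,fy=3.7,interpolation=cv2.INTER_CUBIC)
C=cv2.resize(b[80:220,350:500],None,fx=4.2,fy=4.2,interpolation=cv2.INTER_CUBIC)
A=cv2.resize(a[142:280,180:310],None,fx=4.3,fy=4.3,interpolation=cv2.INTER_CUBIC)
for n,i in zip("ABC",(A,B,C)):cv2.imwrite(f"pics/z{n}.png",i);print(i.shape)
E
```

```text
(593, 559, 3)
(592, 777, 3)
(588, 630, 3)
```

View pics/zA.png

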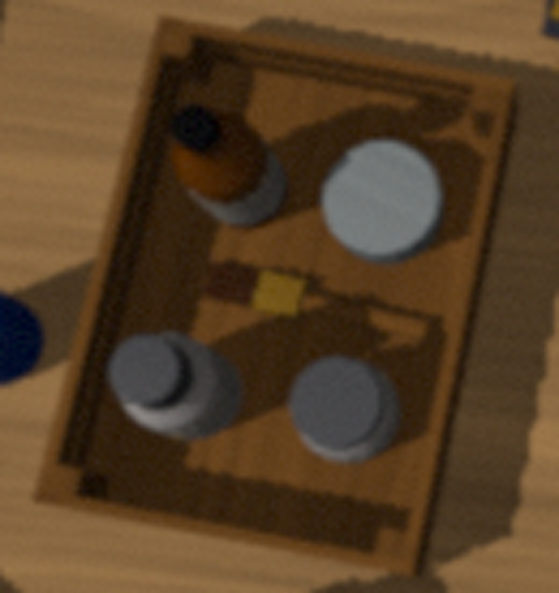

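View pics/zB.png

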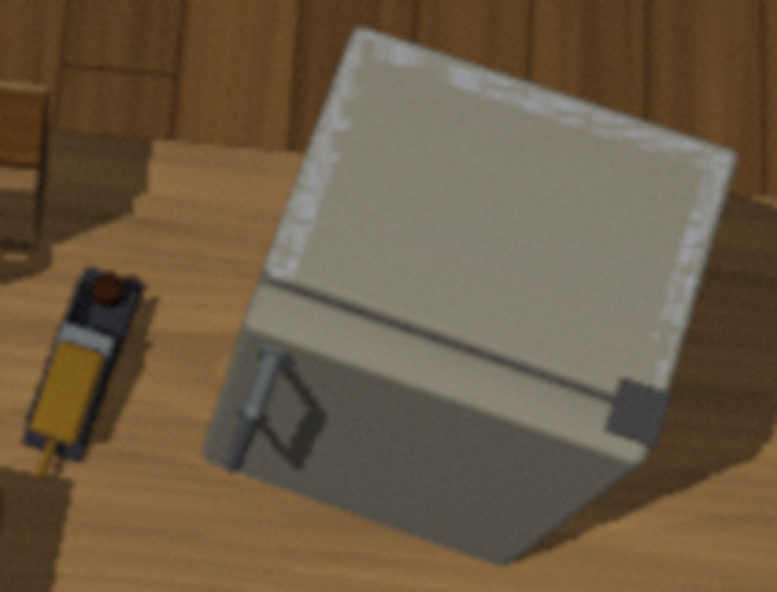

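View pics/zC.png

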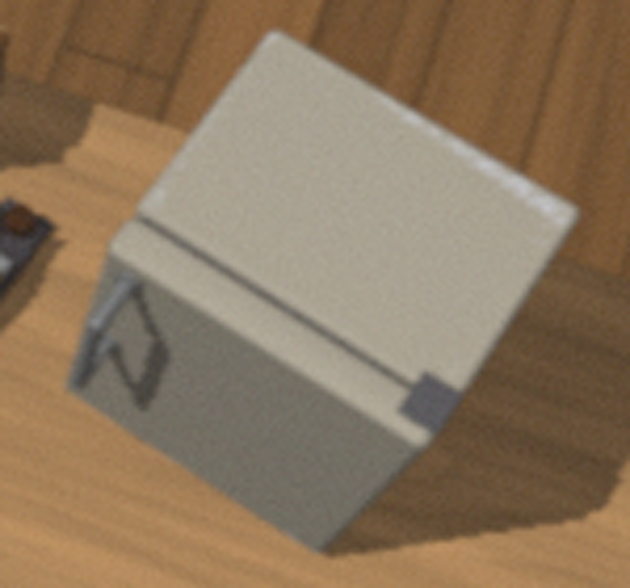

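```bash
cat > h.py <<'E'
import numpy as np,cv2
from station import r,cams
np.set_printoptions(precision=4,suppress=True)
def ray(n,uv,st=None):
    I=cams.camera_info(n);K=I["intrinsics"]
    d=np.linalg.inv(K)@np.array([uv[0],uv[1],1.]);d=np.array([d[0],-d[1],-1.])
    if n=="wrist":
        st=st or r.read_state();T=np.eye(4);T[:3,:3]=Rq(st["tcp_rot"]);T[:3,3]=st["tool_pos"];M=T@I["T_tool_cam"]
    else: M=np.linalg.inv(I["extrinsics"])
    return M[:3,3],M[:3,:3]@d
def onz(n,uv,z,st=None):
    o,d=ray(n,uv,st);return o+d*(z-o[2])/d[2]
def Rq(q):
    from scipy.spatial.transform import Rotation as R
    return R.from_quat([q[1],q[2],q[3],q[0]]).as_matrix()
def tri(rays):
    A=0;b=0
    for o,d in rays:
        d=d/np.linalg.norm(d);P=np.eye(3)-np.outer(d,d);A=A+P;b=b+P@o
    return np.linalg.solve(A,b)
def proj(n,p,st=None):
    I=cams.camera_info(n)
    if n=="wrist":
        st=st or r.read_state();T=np.eye(4);T[:3,:3]=Rq(st["tcp_rot"]);T[:3,3]=st["tool_pos"];E=np.linalg.inv(T@I["T_tool_cam"])
    else:E=I["extrinsics"]
    c=E[:3,:3]@p+E[:3,3];K=I["intrinsics"];return np.array([K[0,2]-K[0,0]*c[0]/c[2],K[1,2]+K[1,1]*c[1]/c[2]])
def tool(p,st=None,pos=None,rot=None):
    "world point -> cm shift in tool axes"
    st=st or r.read_state()
    return Rq(st["tcp_rot"]).T@(np.array(p)-st["tool_pos"])*100
E
python3 - <<'E'
from h import *
B=lambda x,y:(300+x/3.7,30+y/3.7)
C=lambda x,y:(350+x/4.2,80+y/4.2)
A=lambda x,y:(180+x/4.3,142+y/4.3)
for nm,b,c in[("BL",(358,28),(276,32)),("BR",(735,153),(578,212)),("FR",(640,460),(424,444)),("FL",(247,330),(112,250))]:
    print(nm,onz("top",B(*b),.27),onz("side",C(*c),.27),tri([ray("top",B(*b)),ray("side",C(*c))]))
print("seam",onz("top",B(270,280),.27),onz("side",C(140,213),.27))
print("glue cap top",onz("top",A(146,369),.138))
print("glue bodybottom right",onz("top",A(240,395),.02))
print("filler",onz("top",A(335,402),.083),"wax",onz("top",A(382,197),.05),"spirit cap",onz("top",A(193,127),.168))
for p in((165,18),(515,85),(415,575),(35,498)):print("crate",onz("top",A(*p),.07))
E
```

```text
BL [ 0.8972 -0.0524  0.27  ] [ 0.895 -0.055  0.27 ] [ 0.911  -0.0558  0.2501]
BR [ 0.8346 -0.2871  0.27  ] [ 0.8316 -0.288   0.27  ] [ 0.8392 -0.2909  0.261 ]
FR [ 0.6303 -0.231   0.27  ] [ 0.6291 -0.2325  0.27  ] [ 0.6336 -0.2347  0.2609]
FL [0.6875 0.0021 0.27  ] [ 0.6887 -0.0002  0.27  ] [0.6925 0.0006 0.2611]
seam [ 0.721  -0.0093  0.27  ] [ 0.7223 -0.0092  0.27  ]
glue cap top [0.4291 0.3344 0.138 ]
glue bodybottom right [0.4305 0.306  0.02  ]
filler [0.4266 0.2354 0.083 ] wax [0.5608 0.2288 0.05  ] spirit cap [0.5635 0.3218 0.168 ]
crate [0.6579 0.3779 0.07  ]
crate [0.6368 0.1521 0.07  ]
crate [0.332  0.1769 0.07  ]
crate [0.3531 0.4067 0.07  ]
```

```bash
python3 - <<'E'
from h import *
hin=np.array([.6615,-.2462,.012])
a=-.2407;x=np.array([np.cos(a),np.sin(a),0]);y=np.array([-np.sin(a),np.cos(a),0]);z=np.array([0,0,1])
L=lambda p:hin+p[0]*x+p[1]*y+p[2]*z
t=cv2.imread("pics/top0.png");s=cv2.imread("pics/side0.png")
out=[]
for im,n,(x0,y0) in((t,"top",(340,30)),(s,"side",(350,80))):
    c=cv2.resize(im[y0:y0+120,x0:x0+100],None,fx=4,fy=4,interpolation=cv2.INTER_CUBIC)
    for p in((-.077,.225,.241),(-.077,.225,.129),(-.037,0,.258),(-.037,.25,.258),(-.037,.25,0),(0,0,.258)):
        u=proj(n,L(p));cv2.circle(c,tuple(int(v) for v in ((u-[x0,y0]+.5)*4)),3,(0,0,255),1)
    out.append(c)
cv2.imwrite("pics/chk.png",np.hstack(out))
print(L((-.077,.225,.220)))
E
```

```text
[ 0.6404 -0.0093  0.232 ]
```

View pics/chk.png

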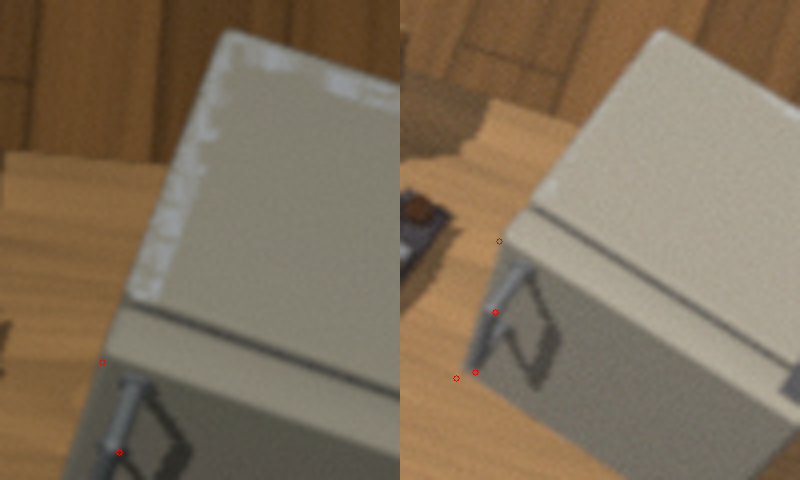

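```bash
python3 - <<'E'
from h import *
print(tool([.640,-.0093,.30]))
E
```

```text
[ 61.8359 -45.9376  -7.3398]
```

step_arm(targets="1 0 0 -3 0; 1 2 -1 -6 0; 1 4 -3 -7.5 0.05; 1 7.5 -5.5 -7.5 0.1; 1 11 -8 -7.5 0.15; 1 14 -10.5 -7.5 0.2; 1 17 -12.5 -7.5 0.3; 1 20 -15 -7.5 0.38; 1 23 -17 -7.5 0.45; 1 26 -19.3 -7.5 0.49")

```text
time: 0.98
tool_pos: [0.3584, -0.354, 0.3017]
tcp_rot: [0.0, 0.992, -0.123, -0.0]
force: [0.3, -0.6, 0.2]
gripper_width: 1.0
```

```bash
python3 - <<'E'
from h import *
print(tool([.640,-.0093,.30]),r.read_state())
E
```

```text
[ 18.8605 -40.3187   0.16  ] {'time': 0.9833, 'joint_pos': array([ 0.7279,  0.1833, -0.0654,  1.7414,  0.013 ,  1.2173, -1.1592]), 'dq': array([-0.6785, -0.0931, -0.266 ,  0.121 ,  0.0451, -0.0257, -1.3796]), 'joint_torque': array([  5.7447, -49.0839,   0.8485, -32.0706,  -0.1852,   0.3159,
         2.3794]), 'tool_pos': array([ 0.3584, -0.354 ,  0.3017]), 'tcp_rot': array([ 0.0001,  0.9923, -0.1235, -0.    ]), 'force': array([ 0.2813, -0.6078,  0.2266]), 'torque': array([ 0.0217, -0.0774,  0.007 ]), 'gripper_width': 0.9996956174821275}
```

step_arm(targets="1 1.5 -3 0 0; 1 3.2 -6.5 0 0; 1 5 -10.5 0 0; 1 6.7 -14.3 0 0; 1 8.5 -18 0 0; 1 10.2 -22 0 0; 1 12 -26 0 0; 1 14 -30 0 0; 1 15.5 -33.5 0 0; 1 17 -37 0 0")

```text
time: 1.82
tool_pos: [0.6117, -0.0369, 0.3015]
tcp_rot: [0.0, 0.993, -0.122, -0.0]
force: [0.7, -0.6, 0.7]
gripper_width: 1.0
```

step_arm(targets="1 1 -1.5 0 0; 1 1.8 -3.2 0 0; 1 1.8 -3.2 0 0; 1 1.8 -3.2 0 0")

```text
time: 2.15
tool_pos: [0.636, -0.0108, 0.3009]
tcp_rot: [-0.0, 0.993, -0.12, -0.001]
force: [-0.6, -1.7, 0.3]
gripper_width: 1.0
```

```bash
python3 - <<'E'
from h import *
st=r.read_state();print(st["tool_pos"],st["tcp_rot"],st["joint_pos"]);im=cams.capture("wrist")
cv2.imwrite("pics/w1.png",im[:,:,::-1]);print(proj("wrist",np.array([.6404,-.0093,.253])))
E
```

```text
[ 0.636  -0.0108  0.3009] [-0.      0.9927 -0.1205 -0.0007] [ 0.1092  0.4269 -0.2667  1.4105  0.1125  1.3204 -1.975 ]
[311.2401 225.1222]
```

View pics/w1.png

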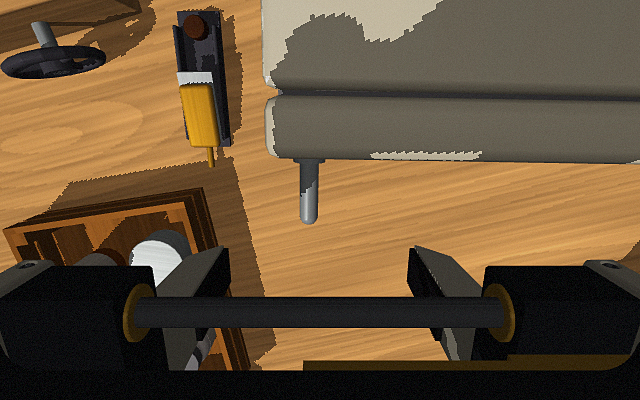

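```bash
python3 - <<'E'
from h import *
for uv,z in(((309,214),.253),((309,223),.253),((283,158),.262),((600,162),.262),((264,130),.27),((278,88),.27),((640,100),.27)):print(uv,onz("wrist",uv,z))
E
```

```text
(309, 214) [ 0.6481 -0.0098  0.253 ]
(309, 223) [ 0.6422 -0.0083  0.253 ]
(283, 158) [ 0.688  -0.0047  0.262 ]
(600, 162) [ 0.641  -0.1838  0.262 ]
(264, 130) [0.7064 0.0001 0.27  ]
(278, 88) [ 0.7254 -0.0133  0.27  ]
(640, 100) [ 0.6731 -0.1983  0.27  ]
```

```bash
python3 - <<'E'
from h import *
print(tool([.6475,-.0095,.216]))
E
```

```text
[ 1.0873 -0.551   8.5213]
```

step_arm(targets="1 0.5 -0.3 2 0; 1 1 -0.5 4.5 0; 1 1 -0.5 7 0; 1 1 -0.5 8.4 0; 1 1 -0.5 8.4 0; -1 1 -0.5 8.4 0; -1 1 -0.5 8.4 0; -1 1 -0.5 8.4 0; -1 1 -0.5 8.4 0; -1 1 -0.5 8.4 0")

```text
time: 3.03
tool_pos: [0.6474, -0.0093, 0.2188]
tcp_rot: [-0.0, 0.993, -0.121, 0.001]
force: [-0.8, -0.0, -0.5]
gripper_width: 0.684
```

step_arm(targets="-1 0 0 0 0; -1 0 0 0 0; -1 0 0 0 0")

```text
time: 3.28
tool_pos: [0.647, -0.0093, 0.2179]
tcp_rot: [0.0, 0.993, -0.121, 0.0]
force: [-0.7, 0.2, -0.2]
gripper_width: 0.468
```

```bash
python3 - <<'E'
from h import *
st=r.read_state();print(st)
cv2.imwrite("pics/w2.png",cams.capture("wrist")[:,:,::-1])
E
```

```text
{'time': 3.2833, 'joint_pos': array([ 0.1044,  0.4955, -0.2631,  1.5079,  0.1356,  1.156 , -1.9972]), 'dq': array([-0.0017,  0.0017,  0.0002,  0.0005, -0.0011, -0.    ,  0.0022]), 'joint_torque': array([  0.022 , -71.0262,  -3.5925, -31.6834,   0.0165,  -0.0858,
         0.0006]), 'tool_pos': array([ 0.647 , -0.0093,  0.2179]), 'tcp_rot': array([ 0.    ,  0.9926, -0.1213,  0.0001]), 'force': array([-0.7075,  0.156 , -0.1615]), 'torque': array([ 0.0368,  0.077 , -0.0033]), 'gripper_width': 0.46767388137561516}
```

View pics/w2.png

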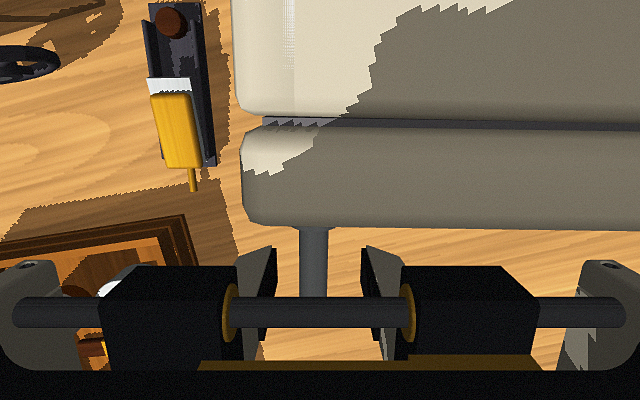

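step_arm(targets="-1 0 0 0 0; -1 0 0 0 0; -1 0 0 0 0; -1 0 0 0 0; -1 0 0 0 0; -1 0 0 0 0; -1 0 0 0 0")

```text
time: 3.92
tool_pos: [0.6469, -0.0068, 0.2177]
tcp_rot: [-0.001, 0.993, -0.12, -0.0]
force: [-0.3, 5.5, -0.3]
gripper_width: 0.125
```

```bash
python3 - <<'E'
import numpy as np
for k in range(1,11):
    f=.039*k;c,s=np.cos(f),np.sin(f)
    print(round(100*(c*-.077-s*.225+.077),2),round(-100*(s*-.077+c*.225-.225),2),round(-f,3))
E
```

```text
-0.87 0.32 -0.039
-1.73 0.67 -0.078
-2.57 1.05 -0.117
-3.4 1.47 -0.156
-4.21 1.92 -0.195
-5.01 2.4 -0.234
-5.78 2.91 -0.273
-6.53 3.45 -0.312
-7.27 4.02 -0.351
-7.98 4.62 -0.39
```

step_arm(targets="-1 -0.87 0.32 0 -0.039; -1 -1.73 0.67 0 -0.078; -1 -2.57 1.05 0 -0.117; -1 -3.4 1.47 0 -0.156; -1 -4.21 1.92 0 -0.195; -1 -5 2.4 0 -0.234; -1 -5.78 2.91 0 -0.273; -1 -6.53 3.45 0 -0.312; -1 -7.27 4.02 0 -0.351; -1 -7.98 4.62 0 -0.39")

```text
time: 4.75
tool_pos: [0.557, -0.0312, 0.2176]
tcp_rot: [-0.002, 0.997, 0.076, -0.001]
force: [-3.7, 10.4, 0.3]
gripper_width: 0.124
```

step_arm(targets="-1 -0.87 0.32 0 -0.039; -1 -1.73 0.67 0 -0.078; -1 -2.57 1.05 0 -0.117; -1 -3.4 1.47 0 -0.156; -1 -4.21 1.92 0 -0.195; -1 -5 2.4 0 -0.234; -1 -5.78 2.91 0 -0.273; -1 -6.53 3.45 0 -0.312; -1 -7.27 4.02 0 -0.351; -1 -7.98 4.62 0 -0.39")

```text
time: 5.58
tool_pos: [0.4832, -0.0885, 0.2175]
tcp_rot: [-0.003, 0.963, 0.268, -0.002]
force: [-13.0, 12.4, 10.1]
gripper_width: 0.121
```

step_arm(targets="-1 -0.87 0.32 0 -0.039; -1 -1.73 0.67 0 -0.078; -1 -2.57 1.05 0 -0.117; -1 -3.4 1.47 0 -0.156; -1 -4.21 1.92 0 -0.195; -1 -5 2.4 0 -0.234; -1 -5.78 2.91 0 -0.273; -1 -6.53 3.45 0 -0.312; -1 -7.27 4.02 0 -0.351; -1 -7.98 4.62 0 -0.39")

```text
time: 6.42
tool_pos: [0.4368, -0.171, 0.2174]
tcp_rot: [-0.003, 0.894, 0.448, -0.003]
force: [-19.3, 7.5, 15.6]
gripper_width: 0.127
```

step_arm(targets="-1 -0.87 0.32 0 -0.039; -1 -1.73 0.67 0 -0.078; -1 -2.57 1.05 0 -0.117; -1 -3.4 1.47 0 -0.156; -1 -4.21 1.92 0 -0.195; -1 -5 2.4 0 -0.234; -1 -5.78 2.91 0 -0.273; -1 -6.53 3.45 0 -0.312; -1 -7.27 4.02 0 -0.351; -1 -7.98 4.62 0 -0.39")

```text
time: 7.25
tool_pos: [0.4265, -0.265, 0.2175]
tcp_rot: [-0.002, 0.791, 0.612, -0.003]
force: [-13.4, 0.2, 9.8]
gripper_width: 0.127
```

step_arm(targets="-1 0 0 0 0; -1 0 0 0 0; -1 0 0 0 0; -1 0 0 0 0")

```text
time: 7.58
tool_pos: [0.4265, -0.2653, 0.2175]
tcp_rot: [-0.002, 0.792, 0.611, -0.003]
force: [-14.8, -0.8, 10.1]
gripper_width: 0.123
```

```bash
python3 - <<'E'
from h import *
st=r.read_state();print(st)
cv2.imwrite("pics/t3.png",cams.capture("top")[:,:,::-1])
E
```

```text
{'time': 7.5833, 'joint_pos': array([ 0.8278,  0.2916, -0.4742,  1.8445,  0.1557,  1.0473,  0.0358]), 'dq': array([-0.0014, -0.0026, -0.0002,  0.0004,  0.0004, -0.0011, -0.0012]), 'joint_torque': array([ -4.0835, -45.6291,  -7.1756, -33.0832,  -1.6581,  -4.5939,
        -0.2254]), 'tool_pos': array([ 0.4265, -0.2653,  0.2175]), 'tcp_rot': array([-0.0017,  0.7916,  0.6111, -0.0028]), 'force': array([-14.8086,  -0.8293,  10.1308]), 'torque': array([-0.2187,  2.6933,  0.1974]), 'gripper_width': 0.12336256814992766}
```

View pics/t3.png

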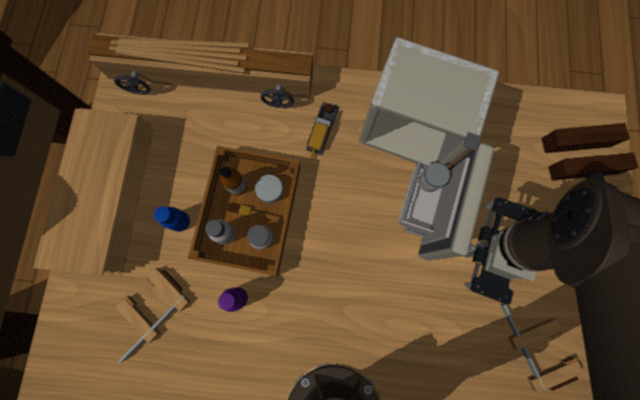

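```bash
python3 - <<'E'
import numpy as np
from scipy.optimize import least_squares
P=np.array([(.6469,-.0068),(.557,-.0312),(.4832,-.0885),(.4368,-.171),(.4265,-.2653)])
f=least_squares(lambda c:np.hypot(*(P-c[:2]).T)-.2378,[.66,-.24]);print(f.x,f.fun)
g=least_squares(lambda c:np.hypot(*(P-c[:2]).T)-c[2],[.66,-.24,.23]);print(g.x)
h=f.x;v=P-h;a=np.arctan2(v[:,1],v[:,0])-np.arctan2(.225,-.077);print("yaw",a)
for y in a[-1:]:
    c,s=np.cos(y),np.sin(y);print(h+np.array([[c,-s],[s,c]])@[.0455,.147],h+np.array([[c,-s],[s,c]])@[.0455,.07])
from h import *
for z in(.27,):
  for uv in((421,252),(460,256),(493,146)):print(onz("top",uv,z))
print("jar lid",onz("top",(436,176),.181))
print("rack rim",onz("top",(400,224),.143),onz("top",(414,158),.143))
E
```

```text
[ 0.66321978 -0.24396224] [-7.69185298e-05  3.30770982e-06  5.63230898e-05  8.52805248e-05
 -1.20476827e-04]
[ 0.66278644 -0.24359277  0.23730645]
yaw [-0.26102468  0.13331168  0.5287395   0.92933075 -4.95222172]
[ 0.53123534 -0.16484615] [ 0.60603142 -0.18313674]
[ 0.4108 -0.1281  0.27  ]
[ 0.4109 -0.2069  0.27  ]
[ 0.6538 -0.2739  0.27  ]
jar lid [ 0.601  -0.1811  0.181 ]
rack rim [ 0.4838 -0.1105  0.143 ] [ 0.6537 -0.1367  0.143 ]
```

step_arm(targets="0.2 0 0 0 0; 0.2 0 0 0 0; 0.2 0 0 0 0; 0.2 0 0 0 0; 0.2 0 0 -2 0; 0.2 0 0 -4.5 0; 0.2 0 0 -7 0; 0.2 0 0 -9 0; 1 0 0 -9.5 0; 1 0 0 -9.5 0")

```text
time: 8.47
tool_pos: [0.4314, -0.2645, 0.3143]
tcp_rot: [0.002, 0.791, 0.612, 0.001]
force: [0.6, -0.8, -1.3]
gripper_width: 0.699
```

```bash
python3 - <<'E'
from h import *
print(r.read_state()["tool_pos"],tool([.41,.31,.27]))
im=cams.capture("top")
cv2.imwrite("pics/t4.png",im[:,:,::-1])
E
```

```text
[ 0.4314 -0.2645  0.3143] [ 55.0779 -16.509    4.3232]
```

View pics/t4.png

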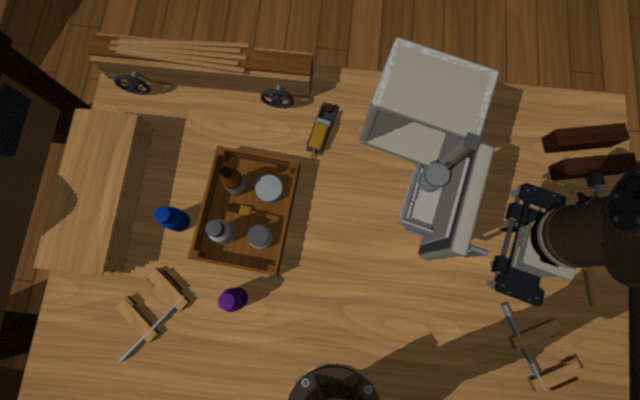

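step_arm(targets="1 3 -0.8 0 0; 1 6.5 -2 0 0; 1 10.5 -3 0 0; 1 14.5 -4 0 0; 1 18.5 -5 0 0; 1 22.5 -6 0 0; 1 26.5 -7.2 0 0; 1 30.5 -8.5 0 0; 1 34.5 -9.7 0 0; 1 38.5 -11 0.5 0")

```text
time: 9.35
tool_pos: [0.42, 0.1365, 0.3073]
tcp_rot: [0.0, 0.791, 0.612, -0.0]
force: [1.0, -0.2, -0.0]
gripper_width: 0.999
```

```bash
python3 - <<'E'
from h import *
print(r.read_state()["tool_pos"],tool([.429,.334,.27]))
E
```

```text
[0.42   0.1365 0.3073] [19.3404 -4.0958  3.7292]
```

step_arm(targets="1 3.5 -0.8 0.5 0; 1 7.5 -1.6 1 0; 1 11.5 -2.4 2 0; 1 15 -3.2 3 0; 1 17.5 -3.7 3.5 0; 1 19 -4 3.5 0; 1 19 -4 3.5 0; 1 19 -4 3.5 0")

```text
time: 10.02
tool_pos: [0.4288, 0.3289, 0.2713]
tcp_rot: [-0.0, 0.79, 0.613, -0.001]
force: [0.1, -0.6, -1.2]
gripper_width: 1.0
```

```bash
python3 - <<'E'
from h import *
st=r.read_state();print(st["tool_pos"],st["tcp_rot"],st["joint_pos"]);im=cams.capture("wrist")
cv2.imwrite("pics/w5.png",im[:,:,::-1]);print(proj("wrist",np.array([.429,.334,.138])))
E
```

```text
[0.4288 0.3289 0.2713] [-0.0004  0.7903  0.6128 -0.0013] [-0.1281  0.3862 -0.8476  1.662   0.3023  1.2338 -1.2927]
[316.0859 187.0797]
```

View pics/w5.png

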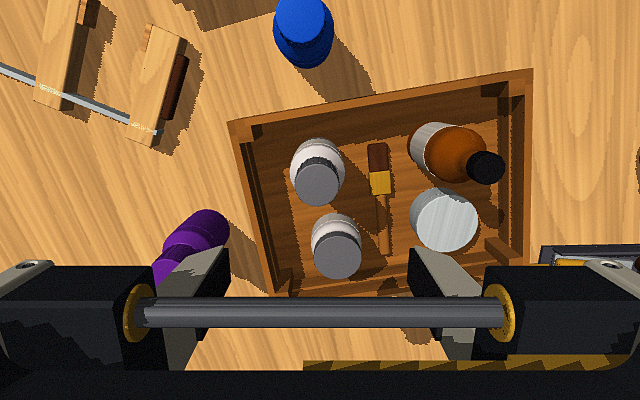

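```bash
python3 - <<'E'
import cv2
a=cv2.imread("pics/w5.png")[120:290,230:540]
cv2.imwrite("pics/w5z.png",cv2.resize(a,None,fx=2.5,fy=2.5,interpolation=cv2.INTER_CUBIC))
E
```

```text
(no output)
```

View pics/w5z.png

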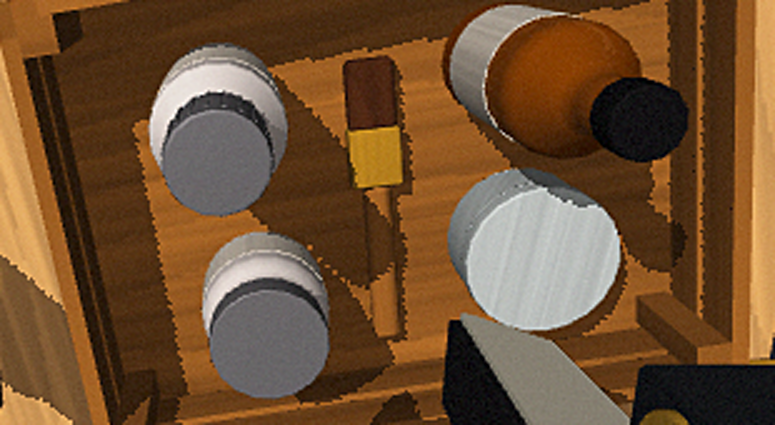

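```bash
python3 - <<'E'
from h import *
print(tri([ray("wrist",(316.8,184.8)),ray("top",(213.95,227.8))]),onz("wrist",(316.8,184.8),.138))
print(tri([ray("wrist",(337.6,257.2)),ray("top",(257.9,235.5))]))
E
```

```text
[0.4297 0.3352 0.135 ] [0.4301 0.3358 0.138 ]
[0.4272 0.2354 0.0821]
```

```bash
python3 - <<'E'
from h import *
print(tool([.430,.3355,.113]))
E
```

```text
[ 0.7821 -0.1004 15.8641]
```

step_arm(targets="1 0.4 0 2 0; 1 0.7 0 5 0; 1 0.7 0 8.5 0; 1 0.7 0 11.5 0; 1 0.7 0 14 0; 1 0.7 0 15.2 0; 1 0.7 0 15.8 0; 1 0.7 0 15.8 0; -1 0.7 0 15.8 0; -1 0.7 0 15.8 0")

```text
time: 10.9
tool_pos: [0.4322, 0.336, 0.1164]
tcp_rot: [0.0, 0.791, 0.612, 0.001]
force: [0.2, 1.1, 0.6]
gripper_width: 0.901
```

step_arm(targets="-1 0 0 0 0; -1 0 0 0 0; -1 0 0 0 0; -1 0 0 0 0; -1 0 0 0 0; -1 0 0 0 0; -1 0 0 0 0; -1 0 0 0 0")

```text
time: 11.57
tool_pos: [0.4312, 0.3356, 0.1148]
tcp_rot: [-0.0, 0.791, 0.612, -0.0]
force: [-0.9, 0.6, 0.4]
gripper_width: 0.428
```

```bash
python3 - <<'E'
from h import *
print(r.read_state()["force"])
cv2.imwrite("pics/w6.png",cams.capture("wrist")[:,:,::-1])
E
```

```text
[-0.8531  0.5641  0.4451]
```

View pics/w6.png

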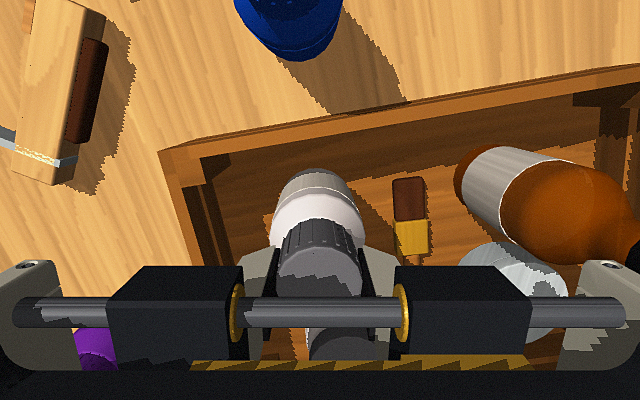

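step_arm(targets="-1 0 0 0 0; -1 0 0 0 0; -1 0 0 -1 0; -1 0 0 -2.5 0; -1 0 0 -4.5 0; -1 0 0 -7 0; -1 0 0 -9.5 0; -1 0 0 -12 0; -1 0 0 -14.5 0; -1 0 0 -17 0")

```text
time: 12.45
tool_pos: [0.4312, 0.3349, 0.2865]
tcp_rot: [0.0, 0.791, 0.612, -0.0]
force: [1.0, -0.5, -3.8]
gripper_width: 0.43
```

step_arm(targets="-1 0 0 -1 0; -1 0 0 -1 0; -1 0 0 -1 0")

```text
time: 12.7
tool_pos: [0.4315, 0.335, 0.2943]
tcp_rot: [0.0, 0.791, 0.612, -0.0]
force: [-0.7, -0.1, -4.3]
gripper_width: 0.424
```

```bash
python3 - <<'E'
from h import *
print(r.read_state()["tool_pos"],tool([.5312,-.1648,.30]),tool([.5312,-.1648,.220]))
cv2.imwrite("pics/w7.png",cams.capture("wrist")[:,:,::-1])
cv2.imwrite("pics/t7.png",cams.capture("top")[:,:,::-1])
E
```

```text
[0.4315 0.335  0.2943] [-45.8659  22.232   -0.5388] [-45.8623  22.2296   7.4612]
```

View pics/w7.png

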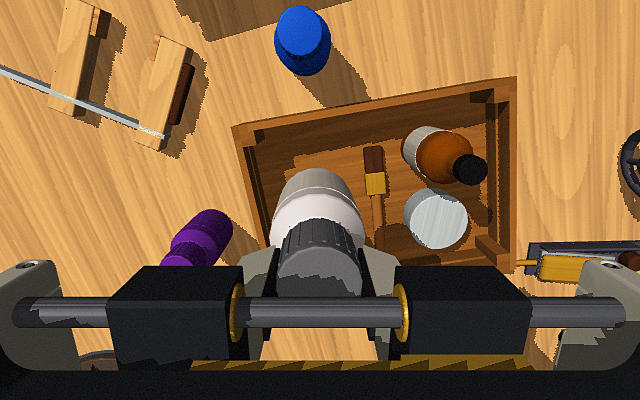

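View pics/t7.png

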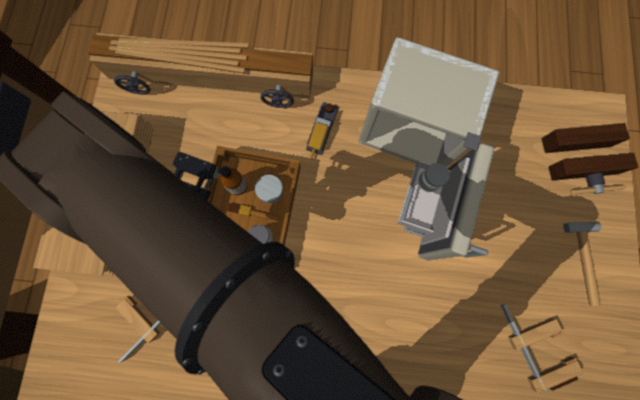

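step_arm(targets="-1 -2 1 0 0; -1 -5 2.8 0 0; -1 -8.5 4.8 0 0; -1 -12 6.9 0 0; -1 -15.5 9 0 0; -1 -19 11 0 0; -1 -22.5 13 0 0; -1 -26 15 0 0; -1 -29 16.8 0 0; -1 -31.5 18.3 0 0")

```text
time: 13.63
tool_pos: [0.529, -0.0193, 0.2931]
tcp_rot: [-0.0, 0.792, 0.611, -0.001]
force: [0.6, -0.1, -3.3]
gripper_width: 0.432
```

step_arm(targets="-1 -2.5 1.5 0 0; -1 -4.5 2.8 0 0; -1 -6 3.6 0 0; -1 -6.5 3.9 0 0; -1 -6.5 3.9 0 0; -1 -6.5 3.9 0 0")

```text
time: 14.13
tool_pos: [0.5502, -0.0869, 0.294]
tcp_rot: [-0.001, 0.791, 0.612, -0.0]
force: [0.0, 1.0, -2.1]
gripper_width: 0.427
```

```bash
python3 - <<'E'
from h import *
st=r.read_state();print(st["tool_pos"],st["tcp_rot"],tool([.5312,-.1648,.30]))
cv2.imwrite("pics/w8.png",cams.capture("wrist")[:,:,::-1])
cv2.imwrite("pics/t8.png",cams.capture("top")[:,:,::-1])
cv2.imwrite("pics/s8.png",cams.capture("side")[:,:,::-1])
E
```

```text
[ 0.5502 -0.0869  0.294 ] [-0.001   0.7907  0.6122 -0.0003] [-8.0137  0.1049 -0.6079]
```

View pics/w8.png

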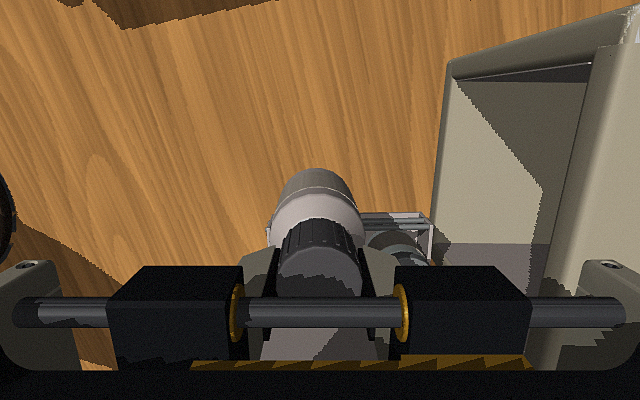

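View pics/t8.png

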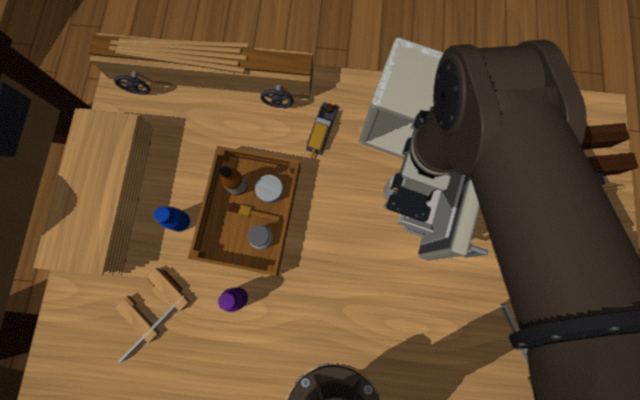

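View pics/s8.png

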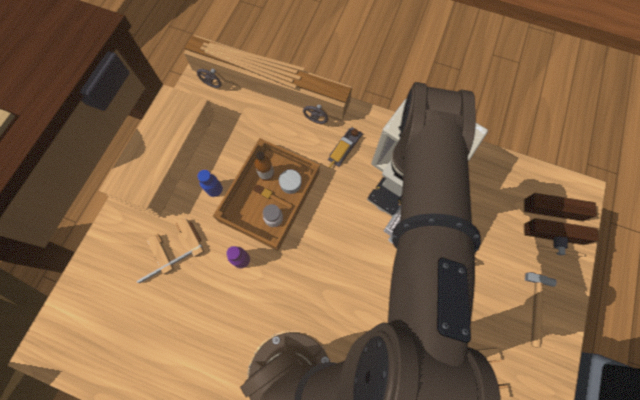

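```bash
python3 - <<'E'
from h import *
a=cv2.imread("pics/t3.png");b=cv2.imread("pics/t4.png");c=cv2.imread("pics/t8.png")
cv2.imwrite("pics/d.png",np.hstack([cv2.resize(i[130:280,390:500],None,fx=2.4,fy=2.4*1.6,interpolation=cv2.INTER_CUBIC)[:600] for i in(a,b,c)]))
E
```

```text
(no output)
```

View pics/d.png

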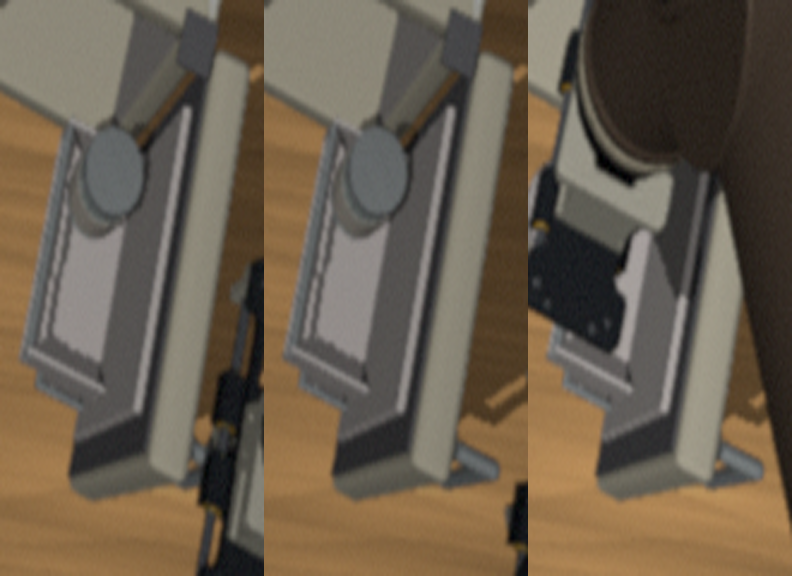

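```bash
python3 - <<'E'
from h import *
y=1.331;R=np.array([[np.cos(y),-np.sin(y)],[np.sin(y),np.cos(y)]]);s=np.array([.5312,-.1648])
P=lambda uv,z:R.T@(onz("top",uv,z)[:2]-s)*1000
u=lambda x,yy:(390+x/2.4,130+yy/3.84)
print("rail corner",P(u(27,355),.143),"jar",P(u(113,172),.181),"cheek inner end at wall",P(u(102,390),.143),"door outer corner",P(u(165,475),.27), "rail far",P(u(70,122),.143))
print("expect outer door corner",-45.5-37,103)
E
```

```text
rail corner [39.7184 54.2945] jar [ -0.9246 -75.3878] cheek inner end at wall [-37.1461  50.1862] door outer corner [-65.9312 103.211 ] rail far [  41.463  -107.1476]
expect outer door corner -82.5 103
```

step_arm(targets="-1 -1.5 0 0 0; -1 -3.5 0 0 0; -1 -5.5 0 0 0; -1 -7 0.1 0 0; -1 -7.7 0.1 0 0; -1 -7.9 0.1 0 0; -1 -7.9 0.1 0 0; -1 -7.9 0.1 0 0")

```text
time: 14.95
tool_pos: [0.5322, -0.1632, 0.295]
tcp_rot: [-0.0, 0.79, 0.613, 0.0]
force: [-1.0, 0.2, -3.7]
gripper_width: 0.427
```

```bash
python3 - <<'E'
from h import *
st=r.read_state();print(st["tool_pos"],tool([.5312,-.1648,.212]))
cv2.imwrite("pics/w9.png",cams.capture("wrist")[:,:,::-1])
E
```

```text
[ 0.5322 -0.1632  0.295 ] [-0.1831 -0.0604  8.3042]
```

View pics/w9.png

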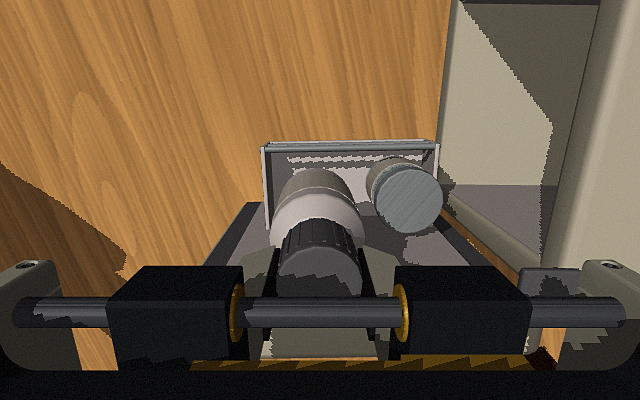

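step_arm(targets="-1 -0.1 0 1.5 0; -1 -0.1 0 3.5 0; -1 -0.1 0 5 0; -1 -0.1 0 6.3 0; -1 -0.1 0 7.3 0; -1 -0.1 0 7.9 0; -1 -0.1 0 8.2 0; -1 -0.1 0 8.2 0; -1 -0.1 0 8.2 0")

```text
time: 15.75
tool_pos: [0.5321, -0.1657, 0.2134]
tcp_rot: [0.0, 0.791, 0.612, 0.0]
force: [0.5, -0.9, -2.8]
gripper_width: 0.431
```

step_arm(targets="-1 0 0 0.1 0; -1 0 0 0.1 0; -1 0 0 0.1 0; -1 0 0 0.1 0")

```text
time: 16.08
tool_pos: [0.5318, -0.1659, 0.2122]
tcp_rot: [0.0, 0.791, 0.612, 0.0]
force: [-0.4, 0.3, -3.3]
gripper_width: 0.429
```

step_arm(targets="0.3 0 0 0 0; 0.5 0 0 0 0; 0.5 0 0 0 0; 0.5 0 0 0 0; 0.5 0 0 0 0; 0.5 0 0 0 0")

```text
time: 16.58
tool_pos: [0.5318, -0.1659, 0.212]
tcp_rot: [0.0, 0.791, 0.612, 0.0]
force: [-1.0, -0.6, 0.2]
gripper_width: 0.742
```

```bash
python3 - <<'E'
from h import *
print(r.read_state()["force"])
cv2.imwrite("pics/w10.png",cams.capture("wrist")[:,:,::-1])
E
```

```text
[-1.0157 -0.5729  0.2214]
```

View pics/w10.png

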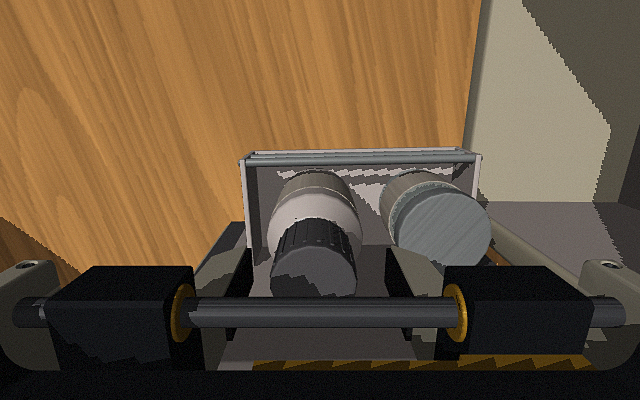

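step_arm(targets="0.5 0 0 0 0; 0.5 0 0 -1 0; 0.5 0 0 -2.5 0; 0.5 0 0 -4.5 0; 0.5 0 0 -7 0; 0.5 0 0 -9 0; 0.5 0 0 -10 0; 0.5 0 0 -10 0; 0.5 0 0 -10 0")

```text
time: 17.38
tool_pos: [0.5317, -0.1659, 0.3118]
tcp_rot: [0.0, 0.791, 0.612, 0.0]
force: [-1.0, 0.2, -1.9]
gripper_width: 0.745
```

```bash
python3 - <<'E'
from h import *
print(r.read_state()["tool_pos"],tool([.4265,-.2653,.2175]))
cv2.imwrite("pics/w11.png",cams.capture("wrist")[:,:,::-1])
E
```

```text
[ 0.5317 -0.1659  0.3118] [-12.2602  -7.6834   9.4311]
```

View pics/w11.png

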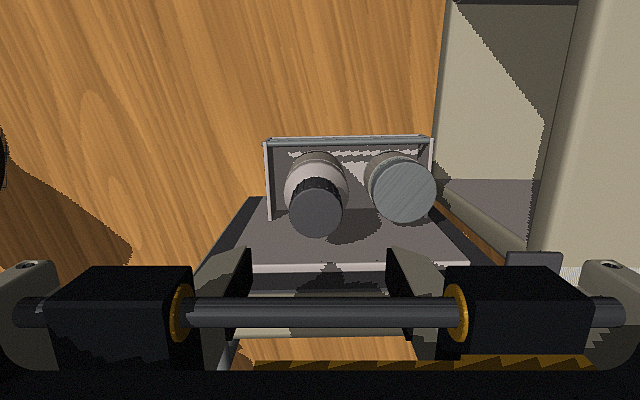

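step_arm(targets="0.5 -1.5 -1 0 0; 0.5 -4 -2.5 0 0; 0.5 -7 -4.3 0 0; 0.5 -10 -6.2 0 0; 0.5 -12.2 -7.7 0 0; 0.5 -12.2 -7.7 0 0; 0.5 -12.2 -7.7 0 0")

```text
time: 18.02
tool_pos: [0.4247, -0.2658, 0.3106]
tcp_rot: [-0.001, 0.792, 0.61, -0.001]
force: [1.4, 0.7, -0.2]
gripper_width: 0.749
```

```bash
python3 - <<'E'
from h import *
print(onz("wrist",(316,210),.235))
print(r.read_state()["tool_pos"],tool([.4265,-.2653,.2175]))
cv2.imwrite("pics/w12.png",cams.capture("wrist")[:,:,::-1])
E
```

```text
[ 0.4243 -0.2616  0.235 ]
[ 0.4247 -0.2658  0.3106] [0.0914 0.1804 9.3059]
```

View pics/w12.png

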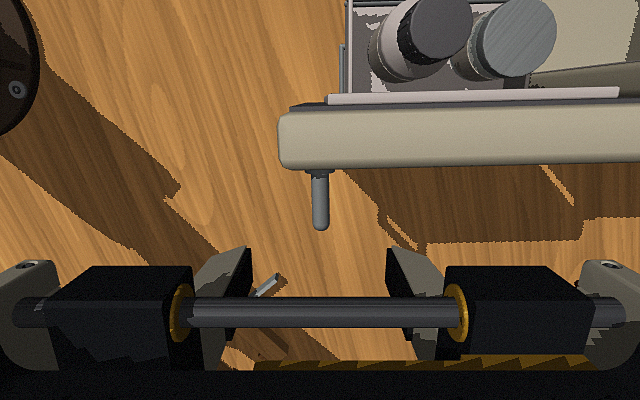

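```bash
python3 - <<'E'
from h import *
p=onz("wrist",(321,221),.253);print(p,tool([p[0],p[1],.2175]))
E
```

```text
[ 0.4284 -0.2631  0.253 ] [0.1931 0.2226 9.336 ]
```

step_arm(targets="0.5 0 0.1 2 0; 0.5 0.1 0.2 4.5 0; 0.5 0.1 0.2 7 0; 0.5 0.1 0.2 8.8 0; 0.5 0.1 0.2 9.2 0; 0 0.1 0.2 9.2 0; -0.6 0.1 0.2 9.2 0; -1 0.1 0.2 9.2 0; -1 0.1 0.2 9.2 0; -1 0.1 0.2 9.2 0")

```text
time: 18.9
tool_pos: [0.4293, -0.2643, 0.2208]
tcp_rot: [0.001, 0.791, 0.612, 0.0]
force: [-0.2, -0.5, 0.1]
gripper_width: 0.436
```

step_arm(targets="-1 0 0 0 0; -1 0 0 0 0; -1 0 0 0 0; -1 0 0 0 0; -1 0 0 0 0; -1 0 0 0 0")

```text
time: 19.4
tool_pos: [0.4267, -0.2644, 0.2198]
tcp_rot: [-0.001, 0.791, 0.612, -0.002]
force: [-8.9, 0.9, 6.2]
gripper_width: 0.124
```

```bash
python3 - <<'E'
import numpy as np
for k in range(1,11):
    f=-.03*k;c,s=np.cos(f),np.sin(f)
    print(round(100*(c*-.077-s*.225+.077),2),round(-100*(s*-.077+c*.225-.225),2),0,round(-f,3),end='; -1 ')
E
```

```text
0.68 -0.22 0 0.03; -1 1.36 -0.42 0 0.06; -1 2.05 -0.6 0 0.09; -1 2.75 -0.76 0 0.12; -1 3.45 -0.9 0 0.15; -1 4.15 -1.02 0 0.18; -1 4.86 -1.11 0 0.21; -1 5.57 -1.19 0 0.24; -1 6.28 -1.24 0 0.27; -1 6.99 -1.27 0 0.3; -1
```

step_arm(targets="-1 0.34 -0.11 0 0.015; -1 0.68 -0.22 0 0.03; -1 1.36 -0.42 0 0.06; -1 2.05 -0.6 0 0.09; -1 2.75 -0.76 0 0.12; -1 3.45 -0.9 0 0.15; -1 4.15 -1.02 0 0.18; -1 4.86 -1.11 0 0.21; -1 5.57 -1.19 0 0.24; -1 6.28 -1.24 0 0.27")

```text
time: 20.23
tool_pos: [0.4298, -0.1998, 0.2197]
tcp_rot: [-0.001, 0.867, 0.499, -0.002]
force: [-11.1, 1.7, 10.1]
gripper_width: 0.123
```

step_arm(targets="-1 0.68 -0.22 0 0.03; -1 1.36 -0.42 0 0.06; -1 2.05 -0.6 0 0.09; -1 2.75 -0.76 0 0.12; -1 3.45 -0.9 0 0.15; -1 4.15 -1.02 0 0.18; -1 4.86 -1.11 0 0.21; -1 5.57 -1.19 0 0.24; -1 6.28 -1.24 0 0.27; -1 6.99 -1.27 0 0.3")

```text
time: 21.07
tool_pos: [0.4538, -0.1317, 0.2197]
tcp_rot: [-0.001, 0.931, 0.364, -0.002]
force: [-12.3, 5.7, 9.9]
gripper_width: 0.122
```

step_arm(targets="-1 0.68 -0.22 0 0.03; -1 1.36 -0.42 0 0.06; -1 2.05 -0.6 0 0.09; -1 2.75 -0.76 0 0.12; -1 3.45 -0.9 0 0.15; -1 4.15 -1.02 0 0.18; -1 4.86 -1.11 0 0.21; -1 5.57 -1.19 0 0.24; -1 6.28 -1.24 0 0.27; -1 6.99 -1.27 0 0.3")

```text
time: 21.9
tool_pos: [0.4973, -0.0739, 0.2197]
tcp_rot: [-0.001, 0.975, 0.222, -0.002]
force: [-8.7, 8.4, 6.5]
gripper_width: 0.125
```

```bash
python3 - <<'E'
from h import *
st=r.read_state();print(st["tool_pos"],st["force"],st["torque"])
cv2.imwrite("pics/t13.png",cams.capture("top")[:,:,::-1])
p=st["tool_pos"][:2]-[.6632,-.2440];print("yaw",np.arctan2(p[1],p[0])-np.arctan2(.225,-.077),np.hypot(*p))
E
```

```text
[ 0.4973 -0.0739  0.2197] [-8.722   8.3821  6.4602] [ 1.5112  1.7578 -0.0021]
yaw 0.44320579360107604 0.23763598709395356
```

View pics/t13.png

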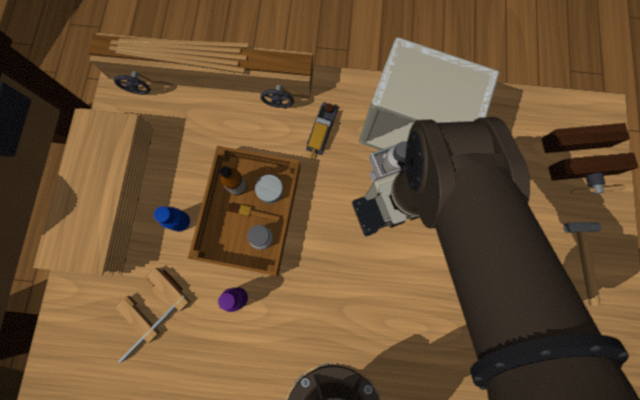

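step_arm(targets="-1 0.68 -0.22 0 0.03; -1 1.36 -0.42 0 0.06; -1 2.05 -0.6 0 0.09; -1 2.75 -0.76 0 0.12; -1 3.45 -0.9 0 0.15; -1 4.15 -1.02 0 0.18; -1 4.86 -1.11 0 0.21; -1 5.57 -1.19 0 0.24; -1 6.28 -1.24 0 0.27; -1 6.99 -1.27 0 0.3")

```text
time: 22.78
tool_pos: [0.5557, -0.0321, 0.2198]
tcp_rot: [-0.001, 0.997, 0.074, -0.001]
force: [-4.8, 6.7, 2.5]
gripper_width: 0.124
```

step_arm(targets="-1 0.68 -0.22 0 0.03; -1 1.36 -0.42 0 0.06; -1 2.05 -0.6 0 0.09; -1 2.75 -0.76 0 0.12; -1 3.45 -0.9 0 0.15; -1 4.15 -1.02 0 0.18; -1 4.86 -1.11 0 0.21; -1 5.2 -1.15 0 0.225; -1 5.57 -1.19 0 0.24; -1 5.57 -1.19 0 0.24")

```text
time: 23.62
tool_pos: [0.6102, -0.0124, 0.2198]
tcp_rot: [-0.001, 0.999, -0.046, -0.0]
force: [-1.6, 5.5, 1.2]
gripper_width: 0.123
```

```bash
python3 - <<'E'
from h import *
st=r.read_state();print(st["tool_pos"],st["force"],st["torque"])
p=st["tool_pos"][:2]-[.6632,-.2440];print("yaw",np.arctan2(p[1],p[0])-np.arctan2(.225,-.077),np.hypot(*p))
E
```

```text
[ 0.6102 -0.0124  0.2198] [-1.6008  5.4977  1.2051] [ 1.1704  0.1719 -0.112 ]
yaw -0.10483037571618259 0.23755877384763646
```

step_arm(targets="-1 0.34 -0.11 0 0.015; -1 0.68 -0.22 0 0.03; -1 1 -0.32 0 0.045; -1 1.36 -0.42 0 0.06; -1 1.7 -0.51 0 0.075; -1 2.05 -0.6 0 0.09; -1 2.4 -0.68 0 0.105; -1 2.75 -0.76 0 0.12; -1 3.1 -0.83 0 0.135; -1 3.45 -0.9 0 0.15")

```text
time: 24.45
tool_pos: [0.6451, -0.0072, 0.2199]
tcp_rot: [-0.001, 0.993, -0.121, -0.0]
force: [-1.4, 4.4, 0.8]
gripper_width: 0.125
```

step_arm(targets="-1 0.17 -0.05 0 0.007; -1 0.34 -0.11 0 0.015; -1 0.34 -0.11 0 0.015; -1 0.34 -0.11 0 0.015")

```text
time: 24.78
tool_pos: [0.6488, -0.0069, 0.2199]
tcp_rot: [-0.001, 0.992, -0.128, -0.0]
force: [-1.1, 5.7, -0.1]
gripper_width: 0.125
```

step_arm(targets="-1 0.17 -0.05 0 0.007; -1 0.34 -0.11 0 0.015; -1 0.34 -0.11 0 0.015; -1 0.34 -0.11 0 0.015")

```text
time: 25.12
tool_pos: [0.6497, -0.0069, 0.2198]
tcp_rot: [-0.0, 0.991, -0.135, -0.003]
force: [-13.1, 4.8, 7.1]
gripper_width: 0.124
```

```bash
python3 - <<'E'
from h import *
st=r.read_state();print(st["tool_pos"],st["force"],st["torque"])
p=st["tool_pos"][:2]-[.6632,-.2440];print("yaw",np.arctan2(p[1],p[0])-np.arctan2(.225,-.077),np.hypot(*p))
cv2.imwrite("pics/w14.png",cams.capture("wrist")[:,:,::-1])
E
```

```text
[ 0.6497 -0.0069  0.2198] [-13.0799   4.7966   7.1486] [ 1.0331  2.4143 -0.054 ]
yaw -0.27271778431878424 0.23747391788024336
```

View pics/w14.png

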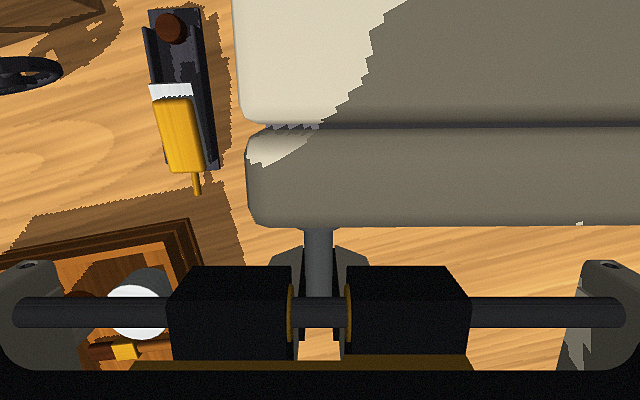

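step_arm(targets="-0.3 0 0 0 0; 0.1 0 0 0 0; 0.1 0 0 0 0; 0.1 0 0 0 0; 0.1 0 0 0 0; 0.1 0 0 -1.5 0; 0.1 0 0 -4 0; 0.1 0 0 -7 0; 0.1 0 0 -10 0; 0.1 0 0 -12 0")

```text
time: 26.0
tool_pos: [0.653, -0.0088, 0.343]
tcp_rot: [-0.0, 0.991, -0.136, 0.001]
force: [1.2, -0.3, -0.1]
gripper_width: 0.551
```

step_arm(targets="0.1 -4 0 0 0; 0.1 -8 0 0 0; 0.1 -12 0 0 0; 0.1 -16 0 0 0; 0.1 -20 0 0 0; 0.1 -23 0 0 0; 0.1 -23 0 0 0; 0.1 -23 0 0 0")

```text
time: 26.67
tool_pos: [0.43, 0.0535, 0.3407]
tcp_rot: [0.0, 0.991, -0.136, 0.001]
force: [1.2, -1.1, 0.4]
gripper_width: 0.547
```

```bash
python3 - <<'E'
from h import *
print(r.read_state())
cv2.imwrite("pics/w15.png",cams.capture("wrist")[:,:,::-1])
cv2.imwrite("pics/t15.png",cams.capture("top")[:,:,::-1])
E
```

```text
{'time': 26.6667, 'joint_pos': array([ 0.2113,  0.0679, -0.4835,  1.7875,  0.0345,  1.2924, -2.1238]), 'dq': array([ 0.0027,  0.0488,  0.0268, -0.0424,  0.015 , -0.0053,  0.0021]), 'joint_torque': array([ -0.7516, -38.505 ,  -2.105 , -32.2705,  -0.3922,   0.1922,
        -0.0345]), 'tool_pos': array([0.43  , 0.0535, 0.3407]), 'tcp_rot': array([ 0.0004,  0.9907, -0.1358,  0.0011]), 'force': array([ 1.2113, -1.0764,  0.4135]), 'torque': array([0.0749, 0.0309, 0.063 ]), 'gripper_width': 0.547349325977107}
```

View pics/w15.png

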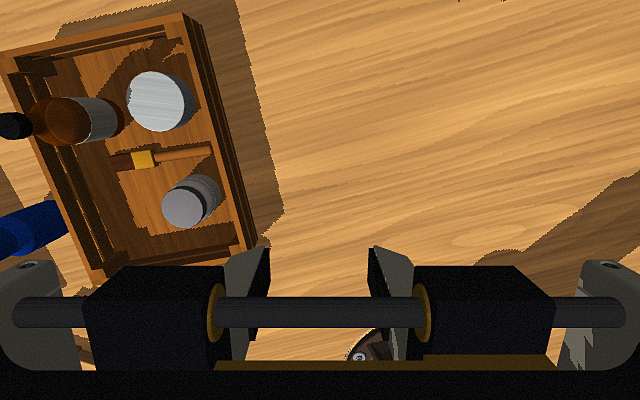

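View pics/t15.png

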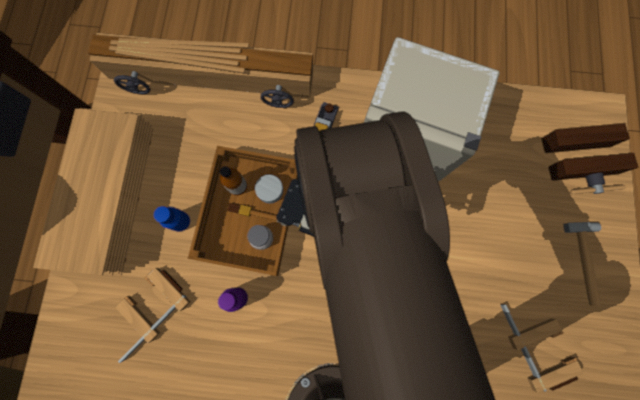

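step_arm(targets="0.1 0 4 0 0; 0.1 0 8 0 0; 0.1 0 12 0 0; 0.1 0 16 0 0; 0.1 0 20 0 0; 0.1 0 24 0 0; 0.1 0 28 0 0; 0.1 0 32 0 0; 0.1 0 32 0 0; 0.1 0 32 0 0")

```text
time: 27.6
tool_pos: [0.3441, -0.2577, 0.3393]
tcp_rot: [-0.0, 0.99, -0.139, -0.001]
force: [0.3, 0.1, -0.5]
gripper_width: 0.551
```

```bash
python3 - <<'E'
from h import *
s=r.read_state();print(s["tool_pos"],s["time"])
a=cams.capture("top")[:,:,::-1];b=cams.capture("side")[:,:,::-1]
A=cv2.imread("pics/top0.png");B=cv2.imread("pics/side0.png")
f=lambda i,y,x:cv2.resize(i[y:y+150,x:x+150],None,fx=2,fy=2,interpolation=cv2.INTER_CUBIC)
cv2.imwrite("pics/f.png",np.vstack([np.hstack([f(A,30,350),f(a,30,350)]),np.hstack([f(B,80,350),f(b,80,350)])]))
E
```

```text
[ 0.3441 -0.2577  0.3393] 27.6
```

View pics/f.png

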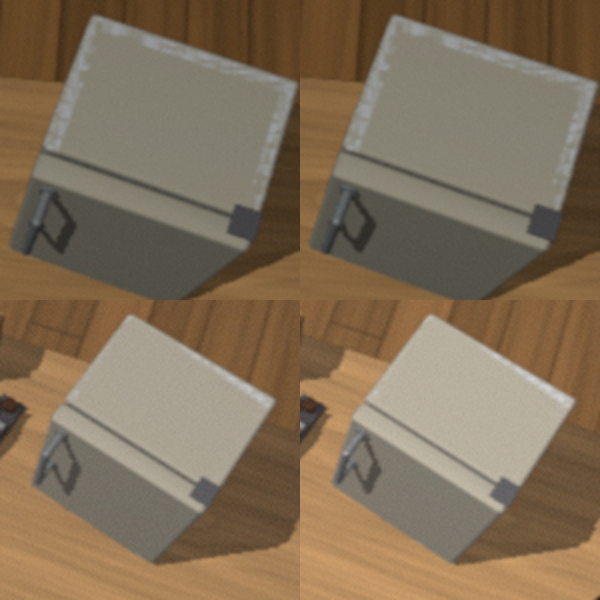

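```bash
python3 -c "
from station import r
print(r.job_done())"
```

```text
the job is handed in; nothing more can be done
None
```

I opened the door square, stood the glue bottle in the free end of the upper door rack beside the jar, and shut the door. I handed the job in at about 27.7 s of the 69 s allowed; the hand-in reports no verdict.

- **Opening:** I took the handle and followed its arc about 1.59 rad from where the door stood. A circle fitted to the handle positions matched to about 0.1 mm. It put the hinge at (0.663, -0.244), and I worked out the rack spot from that.
- **Picking the bottle:** Two things in the crate looked alike. The ribbed one had its cap top 135 mm above the bench (138 mm expected), the other at 82 mm, so I took the first as the glue bottle.
- **Placing:** After release the cap measured about 3 mm from the rack spot, and the bottle and jar both stood upright in the wrist picture.
- **Shutting:** The door came up against its stop with about 13 N. The handle ended 0.012 rad further closed than at the start, and the seam looks as it did at first.
- **Other things:** The crate's other contents stand where they were, and the block plane has not visibly moved. The arm was parked clear of everything.

Two checks fell short:
- **Door corner:** one outer door corner read from the open-door top picture was about 17 mm off its expected position. I think I misread it; the rack rail, the wall and the jar agreed to about 2 mm.
- **Bottle and jar after shutting:** I could not see either of them once the door was closed, so their final state is inferred from the slow swing.

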